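# Free the ratchet pawl and lower the bench lift

### The arm

A 7-joint arm with a two-finger parallel gripper is mounted at the origin on a cart in front of the work surface, level with it; the furniture and walls round the work are solid. World frame = base frame: x ahead of the robot, y to its left, z up, the work surface at z = 0. Lengths are in m, angles in rad, forces in N, time in s.
With the tool pointing down it reaches from about 0.35 to 0.9 m from the base axis. Payload 8.1 kg.
Tool frame: the origin (TCP) lies midway between the tips of the shut fingers; the grasp point (between the pads) lies 19 mm behind it; z points along the fingers, y is the line along which they close (so a half turn about z gives the same grasp; the last joint's range is limited). The gripper opens to 92 mm and grips with 3 to 60 N. Pads are 19 mm wide; open, the fingers measure 130 mm over their backs; the gripper's body (75 mm by 190 mm) begins 47 mm behind the grasp point.
Start: joints at [1.026, 0.434, 0.025, 1.573, -0.012, 1.134, -0.075], TCP at [0.267, -0.565, 0.227] pointing down, gripper open.
Joint ranges: [-2.62, 2.62], [-0.44, 2.09], [-1.27, 1.32], [0.08, 2.57], [-1.32, 4.46], [0.12, 2], [-2.74, 2.74]. Speed limits (rad/s): [2.22, 2.22, 3.01, 3.01, 3.14, 3.14, 3.14].

### API

Orientations are given as a rotation vector (axis times angle).
In Python, from cell import observe, get_image, camera_model, sign_off, recognise, silhouettes gives the robot as it stands.
- The arm moves only by the tool apply_moves, never from a script. Its argument "motion" is a list of rows, each an object of numbers: "x", "y", "z": the shift along the world's x, y, z in cm; "yaw": the turn about the world's z in degrees; "hand": the opening, from -1 (shut) to 1 (fully open), so that 0 is half open. In form: [{"x": .., "y": .., "z": .., "yaw": .., "hand": ..}, ...]. A call has 1 to 10 rows; each row is the pose to reach, as a shift and turn from the pose commanded when the call began; what a row does not reach only later rows make up. A row lasts 1/8 s, in which the tool goes at most 62.5 mm and 10.7 degrees, less where a joint would pass 70% of its speed; a pose out of reach is approached as far as the arm can. A call with a gripper value outside its range is refused whole. The fingers move at their own pace and stop on an object; "newtons" is the grip in N (left out, the last holds). Time passes only in rows, so rows that repeat a pose let the fingers close. It gives the time, the measured TCP pose, the force, the opening and the grip force at its end, in the units of the state.
- observe(): the state, without advancing time (a new reading comes with each control period).
- get_image(name): name is "scene" or "top" or "wrist"; returns the picture (400x640x3 uint8, blue, green, red); there is no depth.
- camera_model(name): a dict with "camera_matrix" (3x3 intrinsics, pixels), "T" (4x4, takes a point from camera to world coordinates). Camera axes: x right, y up, looking along -z (the intrinsics and any distortion apply to the point x, -y, -z); pixel columns grow to the right and rows downward; lengths in m; the calibration is good to about 2 mm. A picture is of the moment at which its call begins: read the wrist's pose just before it. camera_model takes no time and is no camera call; for the wrist camera it gives the pose at the moment of the call.
- sign_off(): hands the job in; it is judged then, once.
Trained networks look in the newest picture that a camera, given by its name, has taken for a name from the list of things; names that differ only in an ending like _2 or _b are one class to them, and where a whole thing is asked for, a point or a joint stands for the part that bears it (a point fixed in the world has none). Each returns a list of dicts, best first, with "p" (0 to 1); they miss things now and then, are a little off and sometimes report something else, mostly with a low value. They report only what shows in the picture. A call takes as long as a camera call. They do not tell look-alikes from the thing itself.
- recognise(query, camera): "rect" ([left, top, right, bottom] in pixels, round what is visible of it).
- silhouettes(query, camera): "mask" (400x640 bool, what is visible of it) and "rect" ([left, top, right, bottom] in pixels, round what is visible of it).
The state is a dict: "clock": time; "joints": joint angles; "dq": joint speeds; "joint_efforts": joint torques, N m; "position": TCP position; "ee_rot": TCP orientation; "force": force on the tool from outside, world axes, zero at the start; "ft_torque": the same for the moment, N m; "width": opening from 0.0 (shut) to 1.0 (fully open); "gripper_force": force on a finger pad.
Only numpy, scipy, OpenCV 4.12 (cv2) and the standard library are available. Lean on these libraries where they do the work, as an engineer would, in place of code of your own. Each camera call takes 0.05 s, during which the arm holds its last target. There are 200 camera calls.

### The job

Take the orange-handled release rod from its grey cradle, put the free end of the rod under the red pawl of the bench lift and flick the pawl over to its other side, using only the rod on the pawl and not the gripper. Then gently push the lift's platform all the way down with the yellow bin still standing on it, and see that the rod lies back in its cradle. Leave the bowl, the tape roll and the spray bottle where they are.

Things in the scene. Friction and masses are not known exactly. Their poses are not given: they have to be found in the camera images.
- lift: Bench ratchet lift, fixed to the table: grey base plate 180 x 310 x 12 mm (x -80 to 100, y -180 to 130 mm), an aluminium mast 40 x 44 mm and 226 mm high (x 0 to 40, y -22 to 22 mm), a steel platform on the mast's -y side, a red pawl in front of it. Origin on the table at the front of the mast; z up, -x faces the robot.
- carriage (a joint): Height of the platform carriage, m: how far it has gone DOWN from the top; 0 = raised, 0.085 = fully down on its rubber stops. Friction holds it where it is left; pushing it down takes about 3 to 12 N. With the pawl engaged it is blocked at about 0.007 and, if pushed hard onto it, may clamp the pawl until lifted a few mm.
- push_knob (a point): Top centre of the black mushroom knob (42 mm across its head, head 19 mm high on an 18 mm stem) by which the carriage is pushed down; moves with it. At x -75, y -135 mm of the lift, 175 mm above the table when raised, 90 mm when fully down. The rimmed platform (130 x 136 mm, 50 mm lower) lies behind it.
- pawl (a joint): Angle of the red pawl, rad: 0 = engaged, its long arm leaning 45 degrees to the lift's -y side, its peg under a rack tooth; 0.79 = long arm upright; 1.66 = thrown fully over, long arm leaning 50 degrees to the +y side. It swings freely under its own weight (0.12 kg): past about 0.6 it falls over and stays there.
- pawl_pivot (a point): Pawl's pivot, fixed at x -55, y 45, z 80 mm of the lift, axis along the lift's x. The pawl is an L-shaped red plate, x -60 to -50 mm: its long arm (20 mm wide, 132 mm from pivot) leans to -y in front of the mast; between arm and mast (x -50 to -9) a rod end has room. A short upright arm (58 mm) bears the steel peg that runs back under the rack tooth.
- pawl_tip (a point): Centre of the rounded far end of the pawl's long arm, 122 mm from the pivot; moves with the pawl.
- release_rod: Release rod, 200 mm long, 10 mm thick steel, with an orange handle sleeve 18 mm thick from 60 mm behind to 10 mm ahead of the origin; 0.07 kg. Origin at mid-length on its axis; +x runs along it to the free end, which points away from the robot in the cradle (within 0.4 rad).
- rod_grip (a point): Middle of the orange handle on the rod's axis, 25 mm behind the rod's origin and 125 mm from its free end.
- rod_tip (a point): Free end of the rod, 100 mm ahead of its origin.
- cradle: Grey cradle fixed to the table: base 190 x 70 x 10 mm with two wide V-shaped supports, 10 mm thick, at x -80 and x 45 mm of its frame, open upward (V mouth about 55 mm wide, top 64 mm above the table). Origin on the table, under the origin of a rod that lies in it.
- rod_home (a point): Where the origin of the rod lies in the cradle, 43 mm above the table; x along the Vs, to the free end of the rod. The rod has about 14 mm of play along its length either way.
- tag_bin: Yellow open bin with seals, 74 x 106 x 45 mm, loose on the lift's platform; 0.18 kg. Origin at the centre of its underside, z up.
- gallipot_open: Steel bowl, 91 mm across, 36 mm high, loose on the table; a bystander. Origin at the centre of its underside.
- indicator_tape: Roll of beige tape lying flat, 99 mm across, 24 mm high; a bystander. Origin at the centre of its underside.
- lube_spray: White spray bottle with a blue head, 75 x 64 mm, 206 mm tall; a bystander. Origin at the centre of its underside.
There are look-alikes about, which are no part of the job. There is more than one size of the tag_bin; the job needs the largest.

How it is judged:
On the way, in this order (a step that is already met when the one before it is completed fails the run):
1. the rod is lifted out of its cradle (height (world z) of release_rod above 0.075 m), for 0.1 s.
2. the rod is lifting the pawl (contact force between release_rod and pawl above 0.02 N and value of joint pawl above 0.15 rad), for 0.02 s.
3. the pawl is thrown over to its free side (value of joint pawl above 1.4 rad), for 0.2 s.
4. the carriage is pushed fully down (value of joint carriage above 0.08 m), for 0.2 s.
At the end, for the whole second after the job is handed in: The pawl leans over to its free side (beyond 1.4 rad), the carriage is down within 5 mm of its stops, the yellow bin stands upright (within 0.1 rad) on the platform, and the rod lies at rest in both Vs of its cradle (within 25 mm of its place, 10 mm in height and 0.15 rad) (value of joint pawl above 1.4 rad and value of joint carriage above 0.08 m and horizontal distance between release_rod and rod_home below 0.025 m and z of release_rod in the frame of rod_home between -0.008 and 0.01 m and angle between the x axis of release_rod and the x axis of cradle, either way round below 0.15 rad and linear speed of each of release_rod, tag_bin below 0.02 m/s and z of tag_bin in the frame of push_knob between -0.056 and -0.04 m and angle between tag_bin's own z axis and vertical below 0.1 rad); the robot touches nothing.
It fails at once if the gripper or arm touches the pawl (contact force between any of the fingers, the arm and pawl above 0.3 N).
It fails at once if the platform is slammed down (faster than 0.35 m/s) (velocity of joint carriage above 0.35 m/s).
It fails at once if the yellow bin is tipped (angle between tag_bin's own z axis and vertical above 0.35 rad).
It fails at once if a bystander is moved by more than 30 mm (distance of any of gallipot_open, indicator_tape, lube_spray from where it was at the start of the episode above 0.03 m).
It also fails if it takes over 56 s, if anything falls off the work surface, if the arm or the gripper's body presses on something with over 40 N, if the wrist force passes 120 N, or if a joint passes its speed limit or range.

## Working session

There is one attempt and no reset: what is moved stays moved. The work goes in short steps, Python scripts to look and compute and a tool call to move; the robot and the scene stay as the last step left them, time stands still between calls to the robot, and variables do not carry over. Pictures are saved under pics/ and viewed, at most 10 in all, crops included, and the job is handed in when it is done.

Besides the shell and the picture viewer there is one more tool, called after "Emit:" as name(argument=value, ...) on one line, values as JSON. apply_moves: Moves the arm, as the interface text tells. Its arguments: {"type":"object","properties":{"motion":{"type":"array","items":{"type":"object","properties":{"x":{"type":"number"},"y":{"type":"number"},"z":{"type":"number"},"yaw":{"type":"number"},"hand":{"type":"number"}}}},"newtons":{"type":"number"}},"required":["motion"]}

```bash
mkdir -p pics; python3 - <<'E'
from cell import *
import cv2,numpy as np
a=get_image("scene");b=get_image("top")
cv2.imwrite("pics/scene1.png",a);cv2.imwrite("pics/top1.png",b)
for c in("scene","top"):
    m=camera_model(c);print(c,np.round(m["camera_matrix"],1).tolist(),np.round(m["T"],4).tolist(),[k for k in m])
    for q in["release_rod","cradle","lift","push_knob","pawl","tag_bin","gallipot_open","indicator_tape","lube_spray"]:
        print(q,[(np.round(r["rect"]).astype(int).tolist(),round(r["p"],2)) for r in recognise(q,c)][:4])
s=observe();print(s["clock"],s["position"],s["ee_rot"],s["force"])
E
```

```text
scene [[485.2, 0.0, 319.1], [0.0, 485.2, 200.4], [0.0, 0.0, 1.0]] [[-0.5466, 0.3273, -0.7708, -0.584], [-0.8374, -0.2224, 0.4993, 0.7642], [-0.008, 0.9184, 0.3956, 0.7396], [0.0, 0.0, 0.0, 1.0]] ['camera_matrix', 'T']
release_rod [([229, 265, 268, 298], 0.56)]
cradle [([218, 262, 282, 317], 0.8)]
lift [([264, 162, 364, 246], 0.59)]
push_knob [([295, 168, 362, 203], 0.93)]
pawl [([298, 182, 334, 222], 0.84), ([424, 206, 442, 230], 0.2)]
tag_bin [([337, 235, 362, 255], 0.94), ([374, 203, 400, 224], 0.79), ([224, 267, 266, 301], 0.51)]
gallipot_open [([423, 208, 443, 229], 0.65)]
indicator_tape [([177, 249, 210, 275], 0.76)]
lube_spray [([220, 180, 243, 245], 0.88)]
top [[484.8, 0.0, 310.8], [0.0, 484.8, 202.7], [0.0, 0.0, 1.0]] [[0.0215, 0.9976, -0.0664, 0.4747], [-0.9998, 0.0211, -0.0067, -0.0279], [-0.0053, 0.0665, 0.9978, 1.6195], [0.0, 0.0, 0.0, 1.0]] ['camera_matrix', 'T']
release_rod [([196, 210, 206, 275], 0.64)]
cradle [([187, 216, 215, 280], 0.94)]
lift [([268, 139, 367, 204], 0.81)]
push_knob [([295, 136, 362, 200], 0.57)]
pawl [([292, 166, 325, 190], 0.53)]
tag_bin [([380, 191, 402, 205], 0.9), ([301, 223, 327, 243], 0.86), ([327, 146, 360, 170], 0.66), ([190, 214, 215, 275], 0.26)]
gallipot_open [([412, 225, 436, 252], 0.67), ([189, 216, 215, 276], 0.46)]
indicator_tape [([175, 159, 203, 190], 0.9)]
lube_spray [([189, 216, 216, 277], 0.41)]
1.0 [ 0.26720283 -0.56501116  0.22674225] [ 3.06519955e+00  6.88269701e-01 -9.13872555e-07] [-0.18965286 -0.4383938   0.33975655]
```

```bash
python3 - <<'E'
import cv2
a=cv2.imread("pics/top1.png")[115:290,160:460]
cv2.imwrite("pics/t1c.png",cv2.resize(a,(800,467),interpolation=2))
a=cv2.imread("pics/scene1.png")[140:330,170:460]
cv2.imwrite("pics/s1c.png",cv2.resize(a,(800,524),interpolation=2))
E
```

```text
(no output)
```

View pics/t1c.png

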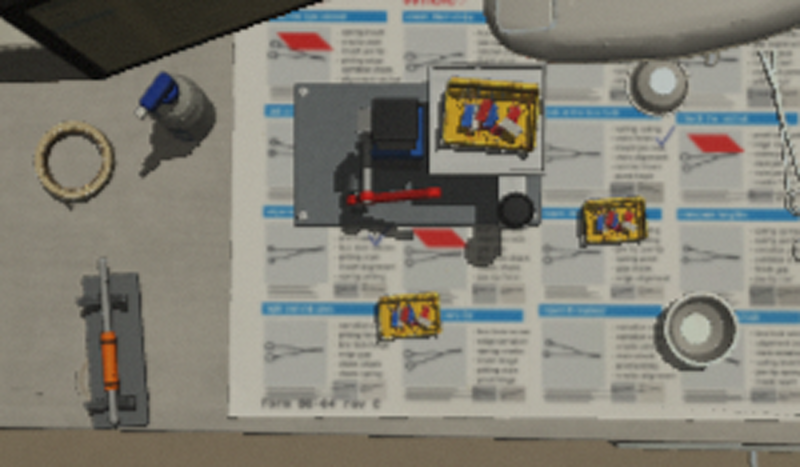

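View pics/s1c.png

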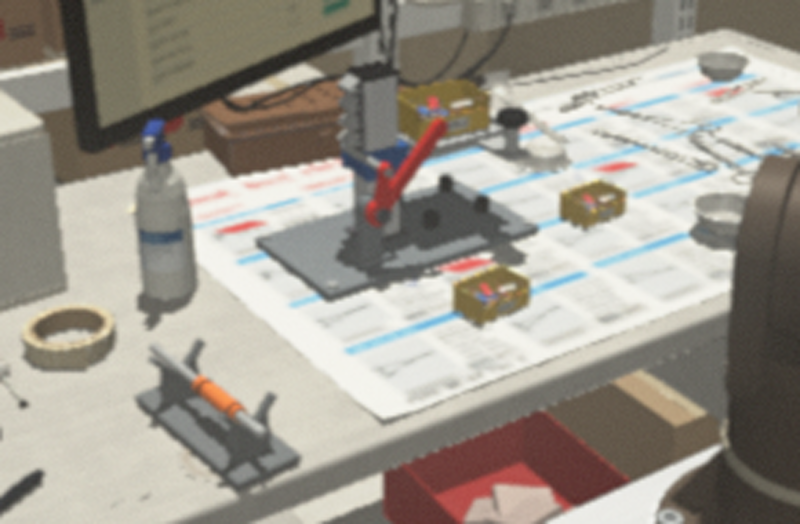

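The top view shows the only orange-handled rod, with its handle at px (201,251), its free end at (198,213) and its rear at (202,274). Rods that could be confused with it: none, only dark pens in the scene view. The bins are at top-view px (343,158), on the platform and largest, and at (314,233) and (391,198), both small decoys. The pawl is at about (305,188), and its shadow is dark. The knob is at (353,194).

```bash
cat > h.py <<'E'
from cell import *
import cv2,numpy as np
def ray(c,u,v,m=None):
    m=m or camera_model(c);K=m["camera_matrix"];T=np.array(m["T"])
    d=np.array([(u-K[0][2])/K[0][0],-(v-K[1][2])/K[1][1],-1]);return T[:3,3],T[:3,:3]@d
def atz(c,u,v,z,m=None):
    o,d=ray(c,u,v,m);return o+d*(z-o[2])/d[2]
def tri(a,b):
    (o1,d1),(o2,d2)=a,b
    A=np.stack([d1,-d2],1);s=np.linalg.lstsq(A,o2-o1,rcond=None)[0]
    p,q=o1+d1*s[0],o2+d2*s[1];return (p+q)/2,np.linalg.norm(p-q)
def proj(c,p,m=None):
    m=m or camera_model(c);T=np.array(m["T"]);K=m["camera_matrix"]
    q=T[:3,:3].T@(np.array(p)-T[:3,3]);return K[0][0]*q[0]/-q[2]+K[0][2],-K[1][1]*q[1]/-q[2]+K[1][2]
E
python3 - <<'E'
from h import *
P=lambda x,y:(160+x/2.6667,115+y/2.6667)
S=lambda x,y:(170+x/2.7586,140+y/2.7586)
for n,p,z in[("grip",P(109,362),.043),("tip",P(102,262),.043),("rear",P(111,424),.043),("pl_BL",P(294,224),.012),("pl_TL",P(294,84),.012),("pl_BR",P(541,225),.012),("knob",P(516,209),.175),("mast",P(395,119),.226)]:
    print(n,np.round(atz("top",*p,z),4))
print("knob tri",tri(ray("top",*P(516,209)),ray("scene",*S(512,117))))
print("grip tri",tri(ray("top",*P(109,362)),ray("scene",*S(216,397))))
for n,p in[("pl_BL",S(331,298)),("pl_BR",S(537,231)),("pl_TL",S(259,242))]:print(n,np.round(atz("scene",*p,.012),4))
E
```

```text
grip [0.4161 0.3356 0.043 ]
tip [0.5375 0.3486 0.043 ]
rear [0.3414 0.3304 0.043 ]
pl_BL [0.5912 0.118  0.012 ]
pl_TL [0.7676 0.1228 0.012 ]
pl_BR [ 0.5965 -0.1899  0.012 ]
knob [ 0.6015 -0.1452  0.175 ]
mast [ 0.6924 -0.0081  0.226 ]
knob tri (array([ 0.60225563, -0.14709726,  0.1605151 ]), np.float64(0.0018144816980840194))
grip tri (array([0.41649214, 0.33639908, 0.04297935]), np.float64(0.0017563838776231409))
pl_BL [0.5724 0.1237 0.012 ]
pl_BR [ 0.578  -0.1725  0.012 ]
pl_TL [0.7433 0.1262 0.012 ]
```

Emit:
apply_moves(motion=[{"x":2,"y":5,"z":1,"yaw":-4},{"x":4,"y":10,"z":2,"yaw":-8},{"x":7,"y":16,"z":3,"yaw":-12},{"x":9,"y":22,"z":3,"yaw":-16},{"x":12,"y":28,"z":3,"yaw":-20},{"x":14,"y":34,"z":3,"yaw":-20},{"x":16,"y":40,"z":3,"yaw":-20},{"x":17,"y":46,"z":3,"yaw":-20},{"x":17,"y":52,"z":3,"yaw":-20},{"x":17,"y":58,"z":3,"yaw":-20}])

```text
schema error: expected keys x, y, z, yaw, hand
```

Emit:
apply_moves(motion=[{"x":0,"y":6},{"x":-1,"y":12},{"x":-1,"y":18,"z":-1},{"x":-2,"y":24,"z":-2},{"x":-2,"y":29,"z":-4},{"x":-2.1,"y":32.1,"z":-7},{"x":-2.1,"y":32.1,"z":-9},{"x":-2.1,"y":32.1,"z":-9}])

```text
schema error: expected keys x, y, z, yaw, hand
```

```bash
python3 - <<'E'
from h import *
s=observe();m=camera_model("wrist");a=get_image("wrist");cv2.imwrite("pics/w1.png",a)
print(s["clock"],s["position"],s["ee_rot"])
for q in["release_rod","rod_grip","cradle"]:
  for r in silhouettes(q,"wrist")[:2]:
    ys,xs=np.nonzero(r["mask"]);print(q,round(r["p"],2),np.round(r["rect"]),xs.mean(),ys.mean())
# orange
h=cv2.cvtColor(a,cv2.COLOR_BGR2HSV);k=cv2.inRange(h,(5,150,80),(20,255,255))
n,l,st,ce=cv2.connectedComponentsWithStats(k);i=1+np.argmax(st[1:,4]);print(st[i],ce[i],atz("wrist",*ce[i],.046,m))
(c,sz,an)=cv2.minAreaRect(np.argwhere(l==i)[:,::-1].astype(np.float32));print(c,sz,an)
pts=cv2.boxPoints((c,sz,an));print([np.round(atz("wrist",*p,.046,m),4).tolist() for p in pts])
E
```

```text
1.0 [ 0.26720283 -0.56501116  0.22674225] [ 3.06519955e+00  6.88269701e-01 -9.13872555e-07]
[131 253  15  38 234] [136.71794872 270.58119658] [ 0.05792622 -0.4212537   0.046     ]
(136.4346160888672, 271.0730895996094) (8.595168113708496, 38.85366439819336) 15.255118370056152
[[0.0283, -0.4177, 0.046], [0.0836, -0.4146, 0.046], [0.0849, -0.4244, 0.046], [0.0296, -0.4279, 0.046]]
```

View pics/w1.png

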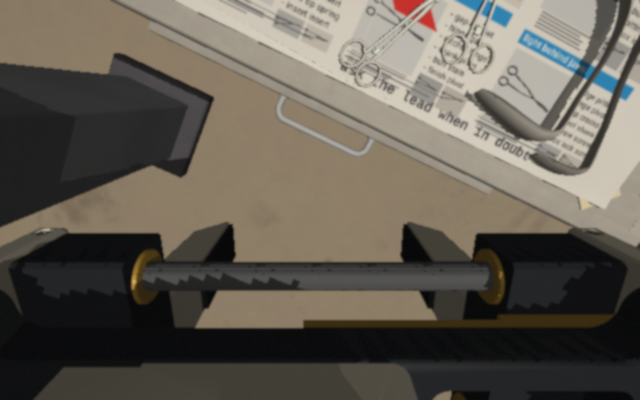

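The move was refused because every row needs all five keys. The wrist view (arm still at its start pose) shows the open fingers at px (205,270) and (430,270), looking ahead of the tool.

Emit:
apply_moves(motion=[{"x":2,"y":5,"z":1,"yaw":-4,"hand":1},{"x":4,"y":10,"z":2,"yaw":-8,"hand":1},{"x":7,"y":16,"z":3,"yaw":-12,"hand":1},{"x":9,"y":22,"z":3,"yaw":-16,"hand":1},{"x":12,"y":28,"z":3,"yaw":-20,"hand":1},{"x":14,"y":34,"z":3,"yaw":-20,"hand":1},{"x":16,"y":40,"z":3,"yaw":-20,"hand":1},{"x":17,"y":46,"z":3,"yaw":-20,"hand":1},{"x":17,"y":52,"z":3,"yaw":-20,"hand":1},{"x":17,"y":58,"z":3,"yaw":-20,"hand":1}])

```text
clock: 2.45
position: [0.4372, 0.012, 0.257]
ee_rot: [3.138, 0.145, 0.002]
force: [1.3, 0.1, 0.2]
width: 0.996
gripper_force: 0.0
```

Emit:
apply_moves(motion=[{"x":0,"y":6,"z":0,"yaw":0,"hand":1},{"x":-1,"y":12,"z":0,"yaw":0,"hand":1},{"x":-1,"y":18,"z":-1,"yaw":0,"hand":1},{"x":-2,"y":24,"z":-2,"yaw":0,"hand":1},{"x":-2,"y":29,"z":-4,"yaw":0,"hand":1},{"x":-2.1,"y":32.1,"z":-7,"yaw":0,"hand":1},{"x":-2.1,"y":32.1,"z":-9,"yaw":0,"hand":1},{"x":-2.1,"y":32.1,"z":-9,"yaw":0,"hand":1}])

```text
clock: 3.45
position: [0.4153, 0.3305, 0.1654]
ee_rot: [3.136, 0.146, -0.004]
force: [-1.2, 0.1, 0.9]
width: 0.999
gripper_force: 0.0
```

```bash
python3 - <<'E'
from h import *
s=observe();m=camera_model("wrist");a=get_image("wrist");cv2.imwrite("pics/w2.png",a)
print(s["clock"],s["position"],s["ee_rot"])
for q in["release_rod","cradle"]:
  for r in silhouettes(q,"wrist")[:2]:
    ys,xs=np.nonzero(r["mask"]);print(q,round(r["p"],2),np.round(r["rect"]),xs.mean(),ys.mean())
h=cv2.cvtColor(a,cv2.COLOR_BGR2HSV);k=cv2.inRange(h,(5,150,80),(18,255,255))
n,l,st,ce=cv2.connectedComponentsWithStats(k);i=1+np.argmax(st[1:,4]);print(st[i],ce[i],atz("wrist",*ce[i],.046,m))
r=cv2.minAreaRect(np.argwhere(l==i)[:,::-1].astype(np.float32));print(r)
print([np.round(atz("wrist",*p,.046,m),4).tolist() for p in cv2.boxPoints(r)])
E
```

```text
3.45 [0.4153249  0.33047189 0.16539478] [ 3.13620019  0.14648624 -0.004112  ]
release_rod 0.68 [303.  24. 325. 252.] 310.94699095728095 144.42874961022764
cradle 0.85 [269.  57. 352. 243.] 311.87120172515193 145.18251323269948
cradle 0.56 [302.  22. 325. 254.] 310.99245283018865 143.3437106918239
[302 155  21  52 972] [312.09156379 179.67901235] [0.41723634 0.33507123 0.046     ]
((312.1407775878906, 180.44140625), (51.431488037109375, 19.38050079345703), 87.95458984375)
[[0.4389, 0.3464, 0.046], [0.4412, 0.3293, 0.046], [0.393, 0.3229, 0.046], [0.3907, 0.3409, 0.046]]
```

View pics/w2.png

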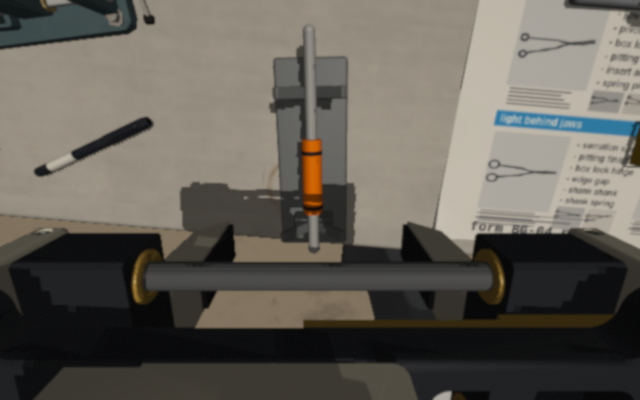

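The wrist view shows the rod in its cradle: free end at (309,28), rear at (315,249), orange handle spanning rows 139–212 at column 312. I go down on the handle's middle.

Emit:
apply_moves(motion=[{"x":0.4,"y":0,"z":-4,"yaw":1.5,"hand":0.2},{"x":0.4,"y":0,"z":-8,"yaw":1.5,"hand":0.2},{"x":0.4,"y":0,"z":-11,"yaw":1.5,"hand":0.2},{"x":0.4,"y":0,"z":-13,"yaw":1.5,"hand":0.2},{"x":0.4,"y":0,"z":-14.2,"yaw":1.5,"hand":0.2},{"x":0.4,"y":0,"z":-14.2,"yaw":1.5,"hand":0.2},{"x":0.4,"y":0,"z":-14.2,"yaw":1.5,"hand":-1},{"x":0.4,"y":0,"z":-14.2,"yaw":1.5,"hand":-1},{"x":0.4,"y":0,"z":-14.2,"yaw":1.5,"hand":-1},{"x":0.4,"y":0,"z":-14.2,"yaw":1.5,"hand":-1}], newtons=40)

```text
clock: 4.85
position: [0.4201, 0.3346, 0.0257]
ee_rot: [-3.13, -0.189, -0.003]
force: [-4.6, 14.2, 2.0]
width: 0.214
gripper_force: 7.3
```

Emit:
apply_moves(motion=[{"x":0,"y":0,"z":0,"yaw":0,"hand":-1},{"x":0,"y":0,"z":1,"yaw":0,"hand":-1},{"x":0,"y":0,"z":3,"yaw":0,"hand":-1},{"x":0,"y":0,"z":6,"yaw":0,"hand":-1},{"x":0,"y":0,"z":10,"yaw":0,"hand":-1},{"x":0,"y":0,"z":14,"yaw":0,"hand":-1},{"x":0,"y":-4,"z":17,"yaw":0,"hand":-1},{"x":0,"y":-9,"z":18,"yaw":-2,"hand":-1},{"x":0,"y":-14,"z":18,"yaw":-4,"hand":-1},{"x":0,"y":-19,"z":18,"yaw":-5.7,"hand":-1}], newtons=50)

```text
clock: 6.1
position: [0.4198, 0.1389, 0.2052]
ee_rot: [3.141, 0.028, 0.0]
force: [0.9, -0.4, -0.8]
width: 0.181
gripper_force: 50.0
```

Emit:
apply_moves(motion=[{"x":0,"y":-5,"z":0,"yaw":0,"hand":-1},{"x":0,"y":-10,"z":0,"yaw":0,"hand":-1},{"x":1,"y":-14,"z":-2,"yaw":0,"hand":-1},{"x":2,"y":-17,"z":-4,"yaw":0,"hand":-1},{"x":2,"y":-18,"z":-5,"yaw":0,"hand":-1},{"x":2,"y":-18,"z":-5,"yaw":0,"hand":-1}])

```text
clock: 6.85
position: [0.4392, -0.039, 0.1543]
ee_rot: [-3.141, -0.029, 0.003]
force: [-0.2, 0.3, -0.1]
width: 0.183
gripper_force: 50.0
```

```bash
python3 - <<'E'
from h import *
s=observe();a=get_image("wrist");b=get_image("top");c=get_image("scene")
cv2.imwrite("pics/w3.png",a);cv2.imwrite("pics/t3.png",b);cv2.imwrite("pics/s3.png",c)
print(s["clock"],s["position"],s["ee_rot"],s["force"],s["width"],s["gripper_force"])
x=np.zeros((600,800,3),np.uint8)
x[:300,:480]=cv2.resize(a,(480,300),interpolation=cv2.INTER_AREA)
x[300:,:400]=cv2.resize(c[120:270,220:420],(400,300),interpolation=2)
x[300:,400:]=cv2.resize(b[120:270,200:400],(400,300),interpolation=2)
cv2.imwrite("pics/m3.png",x)
E
```

```text
6.85 [ 0.43921614 -0.03903415  0.15434422] [-3.14126480e+00 -2.88712803e-02  3.06340869e-03] [-0.16010096  0.30347487 -0.10814881] 0.18329018035063221 49.97534394264221
```

View pics/m3.png

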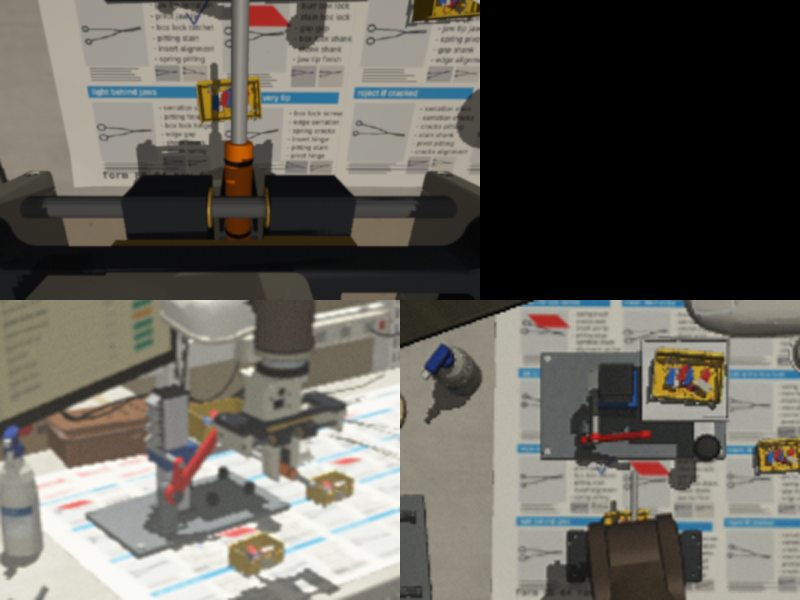

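The wrist view shows the rod gripped straight, running up along column 320. The top view shows the rod tip at px (316,206). It also shows the pawl's near end at (292,190) and far end at (324,187).

```bash
python3 - <<'E'
from h import *
o=np.array([.674,-.010,0]);c,s=np.cos(.018),np.sin(.018);R=np.array([[c,-s,0],[s,c,0],[0,0,1]])
W=lambda *p:o+R@np.array(p)
print("rodtip proj",proj("top",[.564,-.0367,.173]))
for n,p in dict(farend=(-.055,-.048,.173),pivotside=(-.055,.055,.08),knob=(-.075,-.135,.175),mast_c=(.02,0,.226),mastTL=(.04,.022,.226),mastBR=(0,-.022,.226)).items(): print(n,np.round(W(*p),3),"top",np.round(proj("top",W(*p)),1),"scene",np.round(proj("scene",W(*p)),1))
b=cv2.imread("pics/t3.png");h=cv2.cvtColor(b,cv2.COLOR_BGR2HSV)
k=(cv2.inRange(h,(0,150,60),(8,255,255))|cv2.inRange(h,(172,150,60),(179,255,255)))
k[:,:285]=0;k[:,335:]=0;k[:180]=0;k[200:]=0
ys,xs=np.nonzero(k);print("red top",xs.min(),xs.max(),[(x,ys[xs==x].mean().round(1)) for x in range(xs.min(),xs.max(),5)])
r=recognise("push_knob","top");print(r)
g=cv2.cvtColor(b,cv2.COLOR_BGR2GRAY);print(g[183:206:2,340:366:2])
E
```

```text
rodtip proj (np.float64(316.93860541068125), np.float64(205.17817136573757))
farend [ 0.62  -0.059  0.173] top [324.8 186.7] scene [330.2 182.7]
pivotside [0.618 0.044 0.08 ] top [291.8 189.5] scene [303.8 216.7]
knob [ 0.601 -0.146  0.175] top [353.9 193.4] scene [355.4 178.4]
mast_c [ 0.694 -0.01   0.226] top [308.7 159.1] scene [304.8 163.8]
mastTL [0.714 0.013 0.226] top [301.1 152.2] scene [295.8 163.4]
mastBR [ 0.674 -0.032  0.226] top [316.2 166. ] scene [313.9 164.1]
red top 290 325 [(290, np.float64(189.5)), (295, np.float64(188.5)), (300, np.float64(188.5)), (305, np.float64(188.0)), (310, np.float64(188.0)), (315, np.float64(187.5)), (320, np.float64(186.5))]
[{'rect': [294.2, 139.5, 362.7, 198.7], 'p': 0.82}, {'rect': [289.6, 166.6, 325.1, 190.8], 'p': 0.61}]
[[ 47  45  46  47 170 168 167 173 178  99 101 107 167]
 [ 46  44  48  45 168 170 166 173 178 100 103 106 168]
 [ 46  44  45  46 168 130  82  80 133 103 102  93 158]
 [ 43  47  46  47  81  29  44  44  34  64 103  91 159]
 [ 41  44  44  38  30  45  44  48  48  35  90  90 176]
 [ 45  44  45  35  33  48  47  49  48  39  60  94 118]
 [ 45  44  45  34  31  44  46  45  47  34 138  93 128]
 [ 44  46  43  41  28  32  44  46  39  29 108  93 163]
 [ 57  58  58  52  61  29  28  30  71  74  68 146 170]
 [ 61  60  69  62 118 148 127 133 157 179 182 179 166]
 [ 64  70  69  68 146 173 170 159 169 182 181 180 164]
 [ 66  64  68  68 132 161 158 155 161 180 182 180 163]]
```

Emit:
apply_moves(motion=[{"x":0,"y":0.1,"z":-3,"yaw":0,"hand":-1},{"x":0,"y":0.1,"z":-6.7,"yaw":0,"hand":-1},{"x":0,"y":0.1,"z":-6.7,"yaw":0,"hand":-1},{"x":2,"y":0.1,"z":-6.7,"yaw":0,"hand":-1},{"x":4,"y":0.1,"z":-6.7,"yaw":0,"hand":-1},{"x":6,"y":0.1,"z":-6.7,"yaw":0,"hand":-1},{"x":7.5,"y":0.1,"z":-6.7,"yaw":0,"hand":-1},{"x":8.4,"y":0.1,"z":-6.7,"yaw":0,"hand":-1},{"x":8.4,"y":0.1,"z":-6.7,"yaw":0,"hand":-1}])

```text
clock: 8.18
position: [0.5245, -0.0378, 0.0881]
ee_rot: [-3.141, -0.031, -0.001]
force: [0.1, 0.2, -1.3]
width: 0.183
gripper_force: 50.0
```

```bash
python3 - <<'E'
from h import *
s=observe();b=get_image("top");c=get_image("scene")
print(s["clock"],s["position"],s["force"])
x=np.hstack([cv2.resize(c[140:260,260:400],(400,343),interpolation=2),cv2.resize(b[120:240,260:400],(400,343),interpolation=2)])
cv2.imwrite("pics/m4.png",x)
E
```

```text
8.175 [ 0.52454826 -0.03781268  0.08806725] [ 0.05005527  0.19091765 -1.29714073]
```

View pics/m4.png

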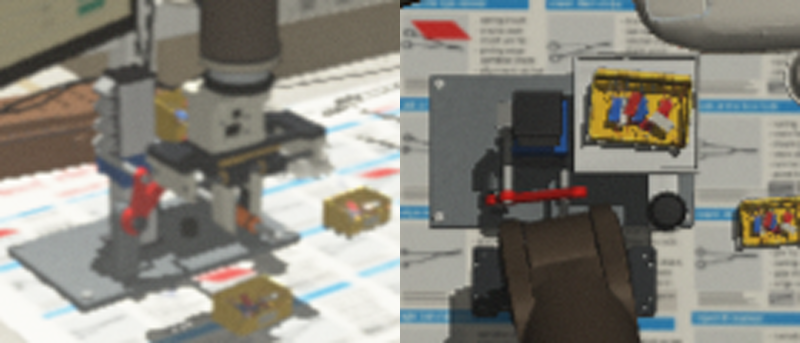

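The scene view shows the rod end behind the pawl arm, below its middle. In the top view the pawl is untouched, with its tip at crop (580,190). I now sweep up and over.

Emit:
apply_moves(motion=[{"x":0,"y":1,"z":1.2,"yaw":0,"hand":-1},{"x":0,"y":1.6,"z":2,"yaw":0,"hand":-1},{"x":0,"y":2.2,"z":2.7,"yaw":0,"hand":-1},{"x":0,"y":3,"z":3.3,"yaw":0,"hand":-1},{"x":0,"y":3.9,"z":3.8,"yaw":0,"hand":-1},{"x":0,"y":5,"z":4.2,"yaw":0,"hand":-1},{"x":0,"y":6.1,"z":4.4,"yaw":0,"hand":-1},{"x":0,"y":7.2,"z":4.4,"yaw":0,"hand":-1},{"x":0,"y":7.2,"z":4.4,"yaw":0,"hand":-1},{"x":0,"y":7.2,"z":4.4,"yaw":0,"hand":-1}])

```text
clock: 9.52
position: [0.5241, 0.0337, 0.1315]
ee_rot: [3.141, 0.03, -0.001]
force: [0.2, 1.6, -0.6]
width: 0.176
gripper_force: 50.0
```

```bash
python3 - <<'E'
from h import *
s=observe();b=get_image("top");c=get_image("scene")
print(s["clock"],s["position"],s["force"],s["width"])
x=np.hstack([cv2.resize(c[140:260,240:380],(400,343),interpolation=2),cv2.resize(b[120:240,240:380],(400,343),interpolation=2)])
cv2.imwrite("pics/m5.png",x)
E
```

```text
9.525 [0.52406167 0.03371132 0.13151898] [ 0.23561021  1.58817373 -0.64755015] 0.1757795588674859
```

View pics/m5.png

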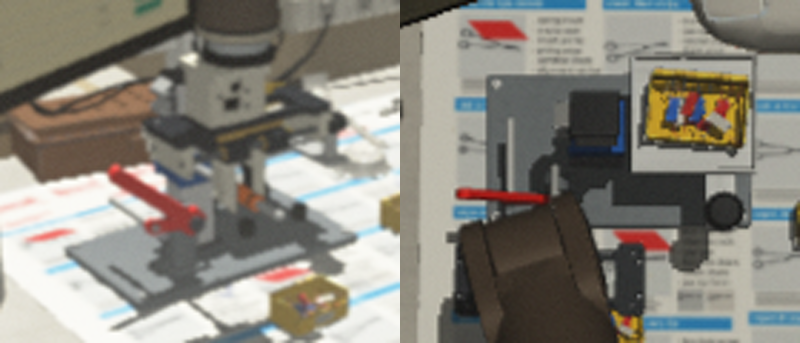

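The pawl now leans to the +y side: red arm at scene crop (115,170) to (200,215), top crop (460,193) to (540,198). I retract straight back and return the rod.

Emit:
apply_moves(motion=[{"x":-3,"y":0,"z":0,"yaw":0,"hand":-1},{"x":-7,"y":0,"z":0,"yaw":0,"hand":-1},{"x":-10.4,"y":0,"z":2,"yaw":0,"hand":-1},{"x":-10.4,"y":3,"z":6,"yaw":0,"hand":-1},{"x":-10.4,"y":8,"z":7,"yaw":2,"hand":-1},{"x":-10.4,"y":13,"z":7,"yaw":4,"hand":-1},{"x":-10.4,"y":18,"z":7,"yaw":5.7,"hand":-1},{"x":-10.4,"y":23,"z":6,"yaw":5.7,"hand":-1},{"x":-10.4,"y":27,"z":4,"yaw":5.7,"hand":-1},{"x":-10.4,"y":29.7,"z":1,"yaw":5.7,"hand":-1}])

```text
clock: 10.88
position: [0.4206, 0.3333, 0.1417]
ee_rot: [-3.134, -0.187, -0.002]
force: [-0.4, -0.6, -0.2]
width: 0.184
gripper_force: 50.0
```

Emit:
apply_moves(motion=[{"x":0,"y":0,"z":-3,"yaw":0,"hand":-1},{"x":0,"y":0,"z":-6,"yaw":0,"hand":-1},{"x":0,"y":0,"z":-8.5,"yaw":0,"hand":-1},{"x":0,"y":0,"z":-10,"yaw":0,"hand":-1},{"x":0,"y":0,"z":-11,"yaw":0,"hand":-1},{"x":0,"y":0,"z":-11.5,"yaw":0,"hand":-1},{"x":0,"y":0,"z":-11.5,"yaw":0,"hand":-1}])

```text
clock: 11.75
position: [0.4209, 0.3341, 0.0279]
ee_rot: [-3.131, -0.188, -0.004]
force: [-0.5, 6.7, 0.3]
width: 0.179
gripper_force: 50.0
```

Emit:
apply_moves(motion=[{"x":0,"y":0.2,"z":-0.1,"yaw":0,"hand":-1},{"x":0,"y":0.2,"z":-0.1,"yaw":0,"hand":-0.3},{"x":0,"y":0.2,"z":-0.1,"yaw":0,"hand":0.1},{"x":0,"y":0.2,"z":-0.1,"yaw":0,"hand":0.2},{"x":0,"y":0.2,"z":3,"yaw":0,"hand":0.2},{"x":0,"y":0.2,"z":8,"yaw":0,"hand":0.2},{"x":0,"y":0.2,"z":14,"yaw":0,"hand":0.2},{"x":0,"y":0.2,"z":14,"yaw":0,"hand":0.2}])

```text
clock: 12.75
position: [0.4221, 0.335, 0.1713]
ee_rot: [-3.132, -0.186, -0.01]
force: [0.2, 1.2, -0.1]
width: 0.6
gripper_force: 0.0
```

```bash
python3 - <<'E'
from h import *
s=observe();a=get_image("wrist");cv2.imwrite("pics/w6.png",a)
print(s["clock"],s["position"],s["force"])
cv2.imwrite("pics/w6c.png",a)
E
```

```text
12.75 [0.42209432 0.33495359 0.17125798] [ 0.19808738  1.24533448 -0.12178396]
```

View pics/w6c.png

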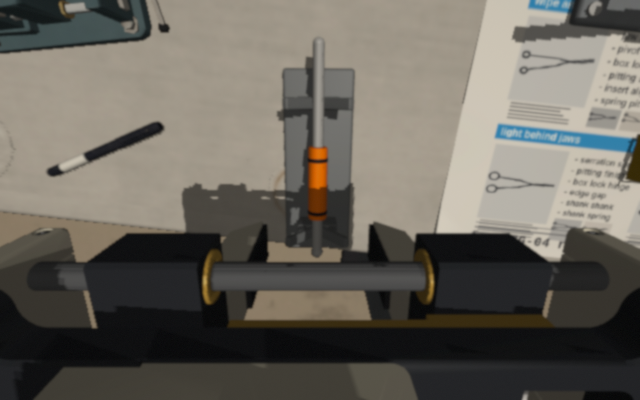

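The wrist view shows the rod back in both Vs: free end at (319,42), handle at (317,183), rear at (317,252). Next is the knob.

Emit:
apply_moves(motion=[{"x":0,"y":-3,"z":4,"yaw":-2,"hand":-1},{"x":0,"y":-8,"z":8,"yaw":-4,"hand":-1},{"x":0,"y":-13,"z":9,"yaw":-6,"hand":-1},{"x":0,"y":-18,"z":9,"yaw":-6,"hand":-1},{"x":0,"y":-23,"z":9,"yaw":-6,"hand":-1},{"x":0,"y":-28,"z":9,"yaw":-6,"hand":-1},{"x":0,"y":-33,"z":9,"yaw":-6,"hand":-1},{"x":0,"y":-38,"z":9,"yaw":-6,"hand":-1},{"x":2,"y":-43,"z":9,"yaw":-6,"hand":-1},{"x":4,"y":-48,"z":9,"yaw":-6,"hand":-1}])

```text
clock: 14.05
position: [0.4595, -0.1488, 0.2555]
ee_rot: [-3.141, -0.022, 0.004]
force: [1.7, 0.5, 1.5]
width: 0.008
gripper_force: 0.0
```

Emit:
apply_moves(motion=[{"x":5,"y":0,"z":0,"yaw":0,"hand":-1},{"x":10,"y":0,"z":0,"yaw":0,"hand":-1},{"x":14,"y":0,"z":-2,"yaw":0,"hand":-1},{"x":14,"y":0,"z":-4,"yaw":0,"hand":-1},{"x":14,"y":0,"z":-5,"yaw":0,"hand":-1},{"x":14,"y":0,"z":-5,"yaw":0,"hand":-1}])

```text
clock: 14.8
position: [0.599, -0.1471, 0.2055]
ee_rot: [-3.141, -0.022, 0.005]
force: [-0.1, -0.3, -1.2]
width: 0.008
gripper_force: 0.0
```

```bash
python3 - <<'E'
from h import *
s=observe();a=get_image("wrist");c=get_image("scene")
print(s["clock"],s["position"],s["force"],s["width"])
x=np.hstack([cv2.resize(c[130:250,260:400],(350,300),interpolation=2),cv2.resize(a,(450,300),interpolation=cv2.INTER_AREA)])
cv2.imwrite("pics/m7.png",x)
E
```

```text
14.8 [ 0.59896381 -0.14709455  0.20545778] [-0.07368084 -0.2936145  -1.19448021] 0.008097618849687072
```

View pics/m7.png

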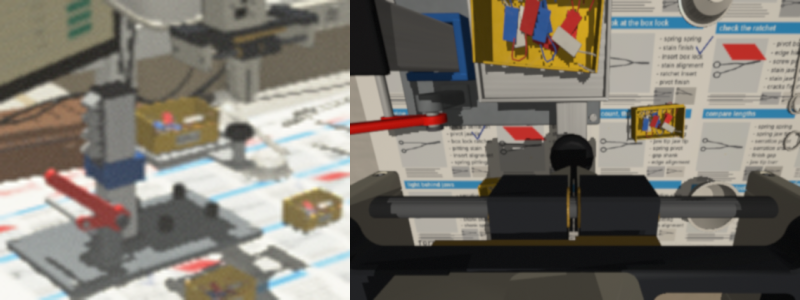

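The shut fingers are centred over the black knob (wrist crop column 573). The pawl is still thrown over and the bin is upright. I push down slowly.

Emit:
apply_moves(motion=[{"x":0,"y":0,"z":-1.5,"yaw":0,"hand":-1},{"x":0,"y":0,"z":-2.5,"yaw":0,"hand":-1},{"x":0,"y":0,"z":-3,"yaw":0,"hand":-1},{"x":0,"y":0,"z":-3.4,"yaw":0,"hand":-1},{"x":0,"y":0,"z":-4,"yaw":0,"hand":-1},{"x":0,"y":0,"z":-4.6,"yaw":0,"hand":-1},{"x":0,"y":0,"z":-5.2,"yaw":0,"hand":-1}])

```text
clock: 15.78
position: [0.6, -0.147, 0.1551]
ee_rot: [3.141, 0.022, 0.0]
force: [-3.7, -0.2, 6.2]
width: 0.004
gripper_force: 2.8
```

Moving freely at about 6 N.

Emit:
apply_moves(motion=[{"x":0,"y":0,"z":-0.7,"yaw":0,"hand":-1},{"x":0,"y":0,"z":-1.4,"yaw":0,"hand":-1},{"x":0,"y":0,"z":-2.1,"yaw":0,"hand":-1},{"x":0,"y":0,"z":-2.8,"yaw":0,"hand":-1},{"x":0,"y":0,"z":-3.5,"yaw":0,"hand":-1},{"x":0,"y":0,"z":-4.2,"yaw":0,"hand":-1},{"x":0,"y":0,"z":-4.9,"yaw":0,"hand":-1},{"x":0,"y":0,"z":-5.4,"yaw":0,"hand":-1},{"x":0,"y":0,"z":-5.8,"yaw":0,"hand":-1}])

```text
clock: 16.9
position: [0.6, -0.1469, 0.0969]
ee_rot: [3.141, 0.022, -0.0]
force: [-2.9, -0.3, 5.7]
width: 0.007
gripper_force: 2.5
```

Emit:
apply_moves(motion=[{"x":0,"y":0,"z":-0.3,"yaw":0,"hand":-1},{"x":0,"y":0,"z":-0.6,"yaw":0,"hand":-1},{"x":0,"y":0,"z":-0.8,"yaw":0,"hand":-1},{"x":0,"y":0,"z":-1,"yaw":0,"hand":-1},{"x":0,"y":0,"z":-1,"yaw":0,"hand":-1},{"x":0,"y":0,"z":-1,"yaw":0,"hand":-1}])

```text
clock: 17.65
position: [0.6002, -0.1471, 0.0899]
ee_rot: [3.141, 0.022, 0.002]
force: [-13.3, 2.0, 34.5]
width: -0.002
gripper_force: 17.4
```

On the stops: 34 N at z 0.090, the knob height for fully down. I lift away and check.

Emit:
apply_moves(motion=[{"x":0,"y":0,"z":0.5,"yaw":0,"hand":-1},{"x":0,"y":0,"z":2,"yaw":0,"hand":-1},{"x":0,"y":0,"z":6,"yaw":0,"hand":-1},{"x":0,"y":0,"z":11,"yaw":0,"hand":-1},{"x":-5,"y":0,"z":15,"yaw":0,"hand":-1},{"x":-10,"y":-5,"z":15,"yaw":0,"hand":-1},{"x":-14,"y":-10,"z":15,"yaw":0,"hand":-1},{"x":-14,"y":-10,"z":15,"yaw":0,"hand":-1},{"x":-14,"y":-10,"z":15,"yaw":0,"hand":-1}])

```text
clock: 18.77
position: [0.4603, -0.2474, 0.2372]
ee_rot: [3.141, 0.02, 0.001]
force: [0.8, -0.1, 0.8]
width: 0.008
gripper_force: 0.0
```

```bash
python3 - <<'E'
from h import *
s=observe();b=get_image("top");c=get_image("scene")
print(s["clock"],s["position"],s["force"])
x=np.hstack([cv2.resize(c[140:320,200:390],(400,379),interpolation=2),cv2.resize(b[120:300,180:370],(400,379),interpolation=2)])
cv2.imwrite("pics/m8.png",x)
E
```

```text
18.775 [ 0.4602979  -0.2474334   0.23720856] [ 0.83854814 -0.14393089  0.76642046]
```

View pics/m8.png

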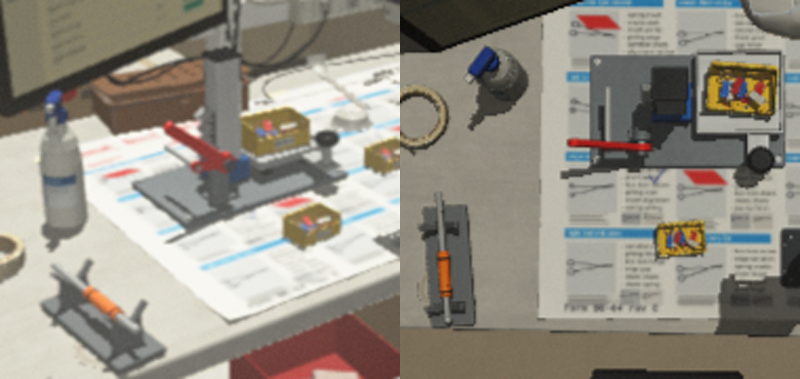

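The platform is down with the bin upright on it (scene crop 275,130). The pawl is thrown over (200,150), the rod is in its cradle (100,300), and the bystanders are where they were.

```bash
python3 -c "from cell import *;print(sign_off())"
```

```text
the job is handed in; nothing more can be done
None
```

I handed the job in at about 19 s on the clock: the rod flicked the pawl over, the platform is fully down with the yellow bin upright on it, the rod lies back in its cradle, and the bystanders look unmoved; the hand-in gave no verdict.

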